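Snap the U-bolt over the axle into its seat

TASK

Two U-bolts stand in the wooden parts block: take the wide one, pass its legs down either side of the axle tube and through the two holes of the axle seat below, and press it fully home until both spring catches have snapped in and it stands upright with its bow on the axle, then let go. The seat still floats in its slotted feet, so feel for the holes, and never push on the jig with more than about 35 N. Leave the narrow U-bolt where it stands.

Things in the scene. Friction and masses are not known exactly. Their poses are not given: they have to be found in the camera images.
- axle_jig: Jig fixed on the table: plywood board 140 (x) x 168 (y) x 15 mm with a 22 mm steel axle tube along its y, axle centre 70 mm above the table, in two grey pillow blocks at y = +-61 mm (20 mm wide, tops at 90 mm), a 72 mm wheel on each end (from y = +-80 mm, tops at 106 mm). Origin: centre of the board's underside, z up. Its middle carries the dark steel axle seat.
- axle_top (a point): Top of the axle tube at mid-length, 81 mm above the table, straight above the jig's origin; axes as the jig's. The inside of the U-bolt's bow rests on the axle's top when it is fully home: the U-bolt's origin is then 25 mm above the table.
- seat_mid (a point): Middle of the seat's travel, at the level of its flat top, 50 mm above the table, under the axle. The seat is a bent plate 80 (x) x 72 (y) x 6 mm with two 11 mm round holes, sharp-edged, at x = -18 and +18 mm, equal in y. Its slotted feet let it stand up to 14 mm either way along y of this point; where is NOT reported. It slides against about 10 N, with hard stops.
- catch_mid (a point): Midpoint, 35 mm above the table, at the level of the two sprung ball catches under the seat, one on the outer side of each hole (they move with the seat). The leg tips meet the balls about 12 mm before home; pushing both aside takes a brief 8 to 15 N in all, then a drag of a few N, until they snap into the grooves and hold the bow down on the axle. The U-bolt's weight is not enough.
- wide_u_bolt: Wide U-bolt, loose, 8 mm round steel rod, 0.06 to 0.13 kg: two legs 36 mm apart between centres (44 mm outside, 28 mm inside), straight for 42 mm, then a half-round bow. Origin midway between the leg tips; z from tips to bow, x from leg to leg, y square to the U. Tips have a 1 mm chamfer; groove 8 to 13.5 mm above the tips. It starts upright in a slot of the block.
- wide_bow (a point): Top of the wide U-bolt's bow, outer side, 64 mm from the origin along its z; axes as the U-bolt's. The legs can be gripped across their 44 mm outside width (x) just below the bow, 30 to 45 mm above the tips, from above; along the axle the pillow blocks leave fingers little room.
- narrow_u_bolt: Narrow U-bolt, the same rod and legs but 24 mm apart between centres (32 mm outside), 58 mm tall: too narrow for the axle. Origin midway between its leg tips. It stands in the other slot and stays there.
- parts_block: Wooden block fixed on the table, 105 (x) x 110 (y) x 30 mm, origin at the centre of its underside. Two slots, each 61 mm long (x), 11 mm wide (y) and 25 mm deep, at y = -30 and +30 mm; a U-bolt stands in each, legs down, its plane along the slot, its tips 5 mm above the table. Which one is in which slot varies.
Mind the look-alikes: they are no part of the job. Leave any blue, orange or purple look-alike of the wide_u_bolt alone.

How it is judged:
By the outcome, as a careful person would: the job done as asked, in the order asked, and still so for the second after the job is handed in, with the robot touching nothing.
It also fails if it takes over 54 s, if anything falls off the work surface, if the arm or the gripper's body presses on something with over 40 N, if the wrist force passes 120 N, or if a joint passes its speed limit or range.

ROBOT

A 7-joint arm with a two-finger parallel gripper is mounted at the origin on a cart in front of the work surface, level with it; the furniture and walls round the work are solid. World frame = base frame: x ahead of the robot, y to its left, z up, the work surface at z = 0. Lengths are in m, angles in rad, forces in N, time in s.
With the tool pointing down it reaches from about 0.35 to 0.9 m from the base axis. Payload 8.1 kg.
Tool frame: the origin (TCP) lies on the centre line of the jaws, within the pads' length; the fingertips stand 8 mm ahead of it and the grasp point (between the pads) lies 11 mm behind it; z points along the fingers, y is the line along which they close (so a half turn about z gives the same grasp; the last joint's range is limited). The gripper opens to 92 mm and grips with 3 to 60 N. Pads are 19 mm wide; open, the fingers measure 130 mm over their backs; the gripper's body (75 mm by 190 mm) begins 47 mm behind the grasp point.
Start: joints at [-1.295, 0.434, 0.025, 1.573, -0.012, 1.134, -0.075], TCP at [0.231, 0.581, 0.235] pointing down, gripper open.
Joint ranges: [-2.62, 2.62], [-0.44, 2.09], [-1.27, 1.32], [0.08, 2.57], [-1.32, 4.46], [0.12, 2], [-2.74, 2.74]. Speed limits (rad/s): [2.22, 2.22, 3.01, 3.01, 3.14, 3.14, 3.14].

INTERFACE

Orientations are given as a unit quaternion [x, y, z, w].
In Python, from rig import bot gives the robot as it stands. The module is installed in compiled form; this text tells all that it offers.
- The arm moves only by the tool arm_command, never from a script. Its argument "deltas" is one flat list of numbers, 5 for each row, row after row: the finger opening in cm, from 0 to 9.18, then the shift along the tool's x, y, z in cm, then the turn about the tool's z in degrees. In form: [grip, tx, ty, tz, spin, grip, tx, ty, tz, spin, ...]. A call has 1 to 8 rows; each row shifts and turns the commanded pose from where the row before left it, along the tool's axes as they then stand; what a row does not reach is not made up. A row lasts 1/10 s, in which the tool goes at most 50 mm and 8.59 degrees, less where a joint would pass 70% of its speed; a pose out of reach is approached as far as the arm can. A call is refused whole if a number of a shift passes 5 or a number of a turn 8.59, either way. A call with a gripper value outside its range is refused whole. The fingers move at their own pace and stop on an object; "squeeze" is the grip in N (left out, the last holds). Time passes only in rows, so rows that do not move let the fingers close. It gives the time, the measured TCP pose, the force, the opening and the grip force at its end, in the units of the state.
- bot.state(): the state, without advancing time (a new reading comes with each control period).
- bot.snapshot(name): name is "scene" or "top"; returns a dict with "pixels" (400x640x3 uint8, red, green, blue), "camera_matrix" (3x3 intrinsics, pixels), "T" (4x4, takes a point from camera to world coordinates). Camera axes: x right, y down, z forward; pixel columns grow to the right and rows downward; lengths in m; the calibration is good to about 2 mm. A picture is of the moment at which its call begins. There is no depth.
- bot.job_done(): hands the job in; it is judged then, once.
The state is a dict: "time": time; "q": joint angles; "dq": joint speeds; "joint_efforts": joint torques, N m; "position": TCP position; "orientation": TCP orientation; "ft_force": force on the tool from outside, world axes, zero at the start; "moment": the same for the moment, N m; "gripper_width": opening from 0.0 (shut) to 1.0 (fully open); "gripper_force": force on a finger pad.
Only numpy, scipy, OpenCV 4.12 (cv2) and the standard library are available. Lean on these libraries where they do the work, as an engineer would, in place of code of your own. Each camera call takes 0.05 s, during which the arm holds its last target. There are 200 camera calls.

## Working session

There is one attempt and no reset: what is moved stays moved. The work goes in short steps, Python scripts to look and compute and a tool call to move; the robot and the scene stay as the last step left them, time stands still between calls to the robot, and variables do not carry over. Pictures are saved under pics/ and viewed, at most 10 in all, crops included, and the job is handed in when it is done.

Besides the shell and the picture viewer there is one more tool, called after "Emit:" as name(argument=value, ...) on one line, values as JSON. arm_command: Moves the arm, as the interface text tells. Its arguments: {"type":"object","properties":{"deltas":{"type":"array","items":{"type":"number"}},"squeeze":{"type":"number"}},"required":["deltas"]}

```bash
mkdir -p pics; cat > h.py <<'E'
import numpy as np, cv2
from rig import bot
def snap(n,f=None):
    s=bot.snapshot(n); s['bgr']=cv2.cvtColor(s['pixels'],cv2.COLOR_RGB2BGR)
    if f: cv2.imwrite('pics/'+f,s['bgr'])
    np.savez('last_'+n,px=s['pixels'],K=s['camera_matrix'],T=s['T'])
    return s
def load(n):
    d=np.load('last_'+n+'.npz'); return dict(pixels=d['px'],camera_matrix=d['K'],T=d['T'])
def ray(s,uv):
    d=s['T'][:3,:3]@np.linalg.solve(s['camera_matrix'],[uv[0],uv[1],1.]); return s['T'][:3,3],d/np.linalg.norm(d)
def onz(s,uv,z):
    o,d=ray(s,uv); return o+d*(z-o[2])/d[2]
def tri(s1,p1,s2,p2):
    o1,d1=ray(s1,p1);o2,d2=ray(s2,p2)
    t=np.linalg.lstsq(np.c_[d1,-d2],o2-o1,rcond=None)[0]
    a,b=o1+t[0]*d1,o2+t[1]*d2
    return (a+b)/2,np.linalg.norm(a-b)
def proj(s,p):
    q=s['camera_matrix']@(s['T'][:3,:3].T@(np.array(p)-s['T'][:3,3])); return q[:2]/q[2]
E
python3 - <<'E'
from h import *
np.set_printoptions(precision=4,suppress=True)
for n in('scene','top'):
    s=snap(n,n+'0.png');print(n,s['T'],s['camera_matrix'])
st=bot.state();print({k:np.round(v,3) for k,v in st.items()})
E
```

```text
scene [[ 0.6475 -0.4419  0.6208 -0.0159]
 [-0.7619 -0.3606  0.538  -0.66  ]
 [-0.0139 -0.8214 -0.5702  0.5728]
 [ 0.      0.      0.      1.    ]] [[431.0275   0.     316.4179]
 [  0.     431.0275 200.5741]
 [  0.       0.       1.    ]]
top [[ 0.0132 -0.9788  0.2042  0.3657]
 [-0.9999 -0.0121  0.0064 -0.217 ]
 [-0.0038 -0.2042 -0.9789  0.9014]
 [ 0.      0.      0.      1.    ]] [[385.3865   0.     316.6823]
 [  0.     385.3865 198.845 ]
 [  0.       0.       1.    ]]
{'time': np.float64(0.1), 'q': array([-1.295,  0.435,  0.025,  1.574, -0.012,  1.134, -0.075]), 'dq': array([ 0.   , -0.002,  0.001, -0.003,  0.002, -0.001,  0.001]), 'joint_efforts': array([  0.005, -66.912,   0.989, -31.515,  -0.06 ,   0.037,   0.   ]), 'position': array([0.231, 0.58 , 0.234]), 'orientation': array([ 0.188,  0.982, -0.001, -0.   ]), 'ft_force': array([-0.774, -0.546,  0.497]), 'moment': array([ 0.036, -0.036, -0.041]), 'gripper_force': np.float64(0.0), 'gripper_width': np.float64(0.998)}
```

View pics/scene0.png

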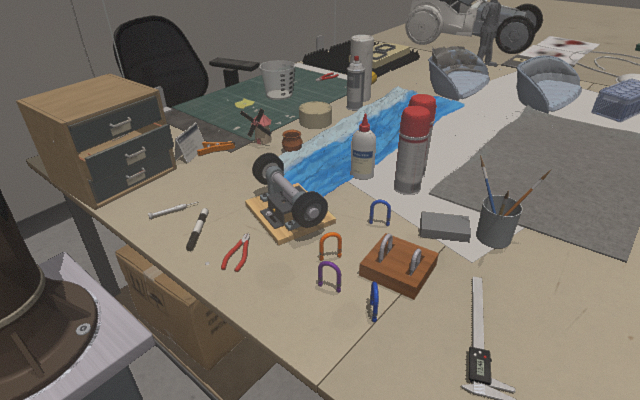

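View pics/top0.png

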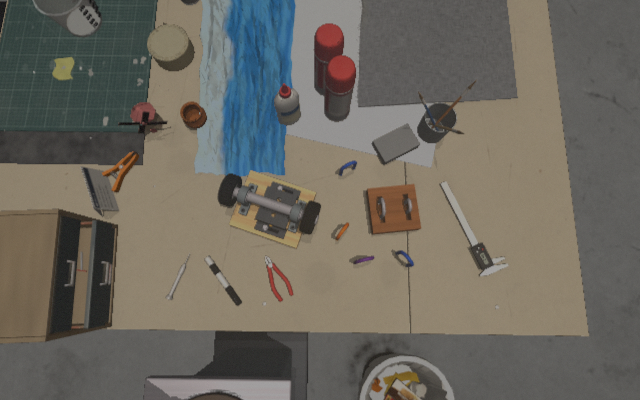

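Both views show the jig (scene 290,200; top 269,207) and the block (scene 398,263; top 394,208) with two steel U-bolts. I'll zoom in on both.

```bash
python3 - <<'E'
from h import *
a=cv2.imread('pics/scene0.png')[140:300,240:440]; b=cv2.imread('pics/top0.png')[160:260,210:430]
cv2.imwrite('pics/c1.png',cv2.resize(a,(750,600),interpolation=cv2.INTER_CUBIC))
cv2.imwrite('pics/c2.png',cv2.resize(b,(792,360),interpolation=cv2.INTER_CUBIC))
E
```

```text
(no output)
```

View pics/c1.png

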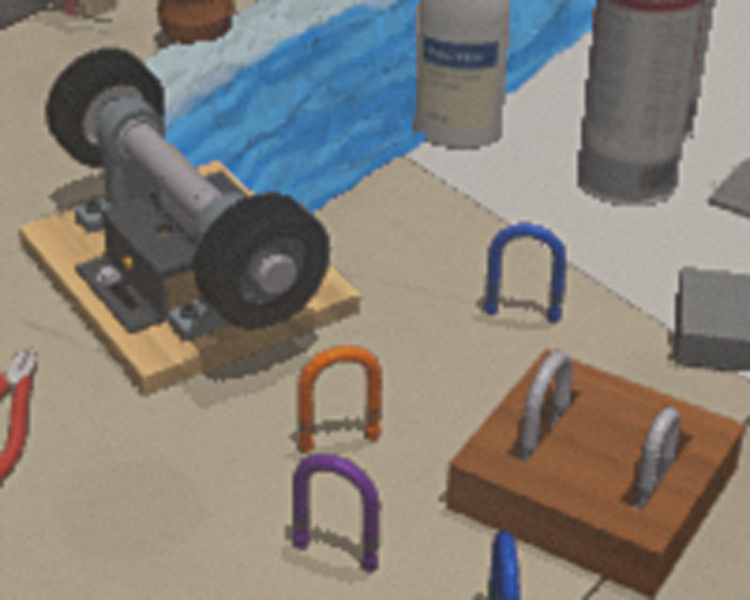

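View pics/c2.png

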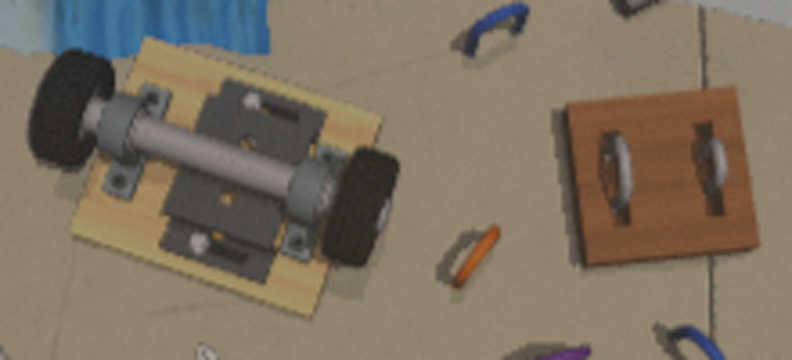

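Top crop: the wide U-bolt is the one nearer the jig (crop 618,172). The seat holes show as light spots at about (249,141) and (227,199). I'll measure now.

```bash
cat > m1.py <<'E'
from h import *
np.set_printoptions(precision=4,suppress=True)
t=load('top');s=load('scene')
C2=lambda u,v:(210+u/3.6-.36,160+v/3.6-.36); C1=lambda u,v:(240+u/3.75-.37,140+v/3.75-.37)
ht=cv2.cvtColor(t['pixels'],cv2.COLOR_RGB2HSV);hs=cv2.cvtColor(s['pixels'],cv2.COLOR_RGB2HSV)
def show(h,pts):
    for p in pts: print(p,h[int(p[1]),int(p[0])])
show(ht,[C2(110,230),C2(180,70),C2(660,150),C2(580,150),C2(450,220),C2(240,160),C2(623,160),C2(227,199),C2(249,141),C2(200,185),C2(720,160)])
show(hs,[C1(60,240),C1(500,440),C1(555,360),C1(650,440),C1(165,232),C1(127,262)])
print('board',*[onz(t,C2(*p),.015)[:2] for p in[(146,37),(383,120),(310,318),(72,235)]])
print('block',*[onz(t,C2(*p),.03)[:2] for p in[(567,104),(735,87),(760,247),(584,267)]])
print('holes',*[onz(t,C2(*p),.05)[:2] for p in[(249,141),(227,199)]])
print('bow',tri(t,C2(622,170),s,C1(558,357)), tri(t,C2(715,165),s,C1(665,413)))
E
python3 m1.py
```

```text
(240.19555555555553, 223.52888888888887) [ 21 100 163]
(259.64, 179.08444444444444) [ 20 100 161]
(392.97333333333336, 201.30666666666664) [ 11 143 116]
(370.7511111111111, 201.30666666666664) [ 12 142 122]
(334.64, 220.7511111111111) [ 19  58 146]
(276.3066666666667, 204.08444444444444) [  6  18 140]
(382.69555555555553, 204.08444444444444) [ 15  18 112]
(272.69555555555553, 214.91777777777776) [ 17 106 125]
(278.8066666666667, 198.80666666666664) [18 76 74]
(265.19555555555553, 211.02888888888887) [ 0 14 74]
(409.64, 204.08444444444444) [  9  21 123]
(255.63, 203.63) [ 17 109 189]
(372.96333333333337, 256.9633333333333) [ 12 142 142]
(387.63, 235.63) [156   8 169]
(412.96333333333337, 256.9633333333333) [ 10  45 102]
(283.63, 201.49666666666667) [16 44 75]
(273.49666666666667, 209.49666666666667) [ 19 150 150]
board [ 0.6192 -0.0515] [ 0.5647 -0.2095] [ 0.4351 -0.1648] [ 0.4863 -0.0102]
block [ 0.5733 -0.3281] [ 0.586  -0.4368] [ 0.4821 -0.4485] [ 0.4681 -0.3374]
holes [ 0.5423 -0.1259] [ 0.5053 -0.1134]
bow (array([ 0.5249, -0.3583,  0.0727]), np.float64(0.00731008423796053)) (array([ 0.5294, -0.4159,  0.0661]), np.float64(0.0057782150456896775))
```

```bash
cat >> h.py <<'E'
from scipy.spatial.transform import Rotation as R
def go(p,yaw=None):
    "tool-axes shift (cm) and spin (deg) to reach world p with tool-y at yaw deg (mod 180)"
    st=bot.state(); r=R.from_quat(st['orientation']).as_matrix()
    y=np.degrees(np.arctan2(r[1,1],r[0,1])); print('t %.2f pos'%st['time'],np.round(st['position'],4),'yaw %.2f tilt %.2f'%(y,np.degrees(np.arccos(-r[2,2]))),'F',np.round(st['ft_force'],1),'w %.3f gf %.1f'%(st['gripper_width'],st['gripper_force']))
    print('tool xyz cm',np.round(100*r.T@(np.array(p)-st['position']),2), 'spin', None if yaw is None else round(((y-yaw+90)%180)-90,2))
E
python3 - <<'E'
from h import *
t=load('top');s=load('scene')
print(tri(t,(65,210),s,(163,93)),tri(t,(52,338),s,(73,118)))
print(tri(t,(328,35),s,(424,100)),tri(t,(341,68),s,(416,112)))
for p in[(.45,.45,.4),(.524,-.358,.25)]: go(p,6.5)
E
```

```text
(array([0.48495258, 0.24424559, 0.21149345]), np.float64(0.0047641303119937825)) (array([0.26829733, 0.21947864, 0.23170322]), np.float64(0.008266042235254747))
(array([ 0.85843189, -0.2321261 ,  0.19474236]), np.float64(0.0027621375501149592)) (array([ 0.78027172, -0.25727706,  0.1989488 ]), np.float64(0.0007537755595753809))
t 0.10 pos [0.231  0.5802 0.234 ] yaw 68.29 tilt 0.08 F [-0.8 -0.5  0.5] w 0.998 gf 0.0
tool xyz cm [-25.16  -4.02 -16.59] spin 61.79
t 0.10 pos [0.231  0.5802 0.234 ] yaw 68.29 tilt 0.08 F [-0.8 -0.5  0.5] w 0.998 gf 0.0
tool xyz cm [-61.92 -76.34  -1.48] spin 61.79
```

Emit:
arm_command(deltas=[9.18,0,0,-4,0,9.18,0,0,-5,0,9.18,0,0,-5,0,9.18,-2,-2,-4,0,9.18,-3,-3,0,4,9.18,-3,-3,0,4,9.18,-3,-3,0,4,9.18,-3,-3,0,4])

```text
time: 0.9
position: [0.2932, 0.3912, 0.4143]
orientation: [0.325, 0.946, -0.0, -0.0]
ft_force: [0.0, 0.0, 0.9]
gripper_width: 0.999
gripper_force: 0.0
```

```bash
python3 -c "
from h import *
go((.524,-.358,.43),6.5)"
```

```text
t 0.90 pos [0.2932 0.3912 0.4143] yaw 52.09 tilt 0.03 F [0.  0.  0.9] w 0.999 gf 0.0
tool xyz cm [-64.25 -44.93  -1.53] spin 45.59
```

Emit:
arm_command(deltas=[9.18,-4.2,-1.8,0,0,9.18,-4.2,-1.8,0,0,9.18,-4.2,-1.8,0,0,9.18,-4.2,-1.8,0,0,9.18,-4.2,-1.8,0,0,9.18,-4.2,-1.8,0,0,9.18,-4.2,-1.8,0,0,9.18,-4.2,-1.8,0,0])

```text
time: 1.7
position: [0.4707, 0.0719, 0.4147]
orientation: [0.323, 0.946, 0.0, -0.0]
ft_force: [1.5, 0.6, -0.1]
gripper_width: 1.001
gripper_force: 0.0
```

```bash
python3 -c "
from h import *
go((.524,-.358,.25),6.5)"
```

```text
t 1.70 pos [0.4707 0.0719 0.4147] yaw 52.31 tilt 0.02 F [ 1.5  0.6 -0.1] w 1.001 gf 0.0
tool xyz cm [-30.51 -30.77  16.46] spin 45.81
```

Emit:
arm_command(deltas=[9.18,-3.5,-3.5,0,0,9.18,-3.5,-3.5,0,0,9.18,-3.5,-3.5,0,0,9.18,-3.5,-3.5,0,0,9.18,-3.5,-3.5,0,0,9.18,-3.5,-3.5,0,0,9.18,-3.5,-3.5,0,0,9.18,-3.5,-3.5,0,0])

```text
time: 2.5
position: [0.5207, -0.3207, 0.4144]
orientation: [0.323, 0.947, 0.0, -0.0]
ft_force: [1.1, 0.9, 0.7]
gripper_width: 1.0
gripper_force: 0.0
```

Emit:
arm_command(deltas=[9.18,-2.5,-2.8,0,0,9.18,0,0,2,8,9.18,0,0,3,8,9.18,0,0,3,8,9.18,0,0,3,8,9.18,0,0,3,8,9.18,0,0,2,5.8,9.18,0,0,0,0])

```text
time: 3.3
position: [0.5223, -0.3548, 0.2515]
orientation: [0.666, 0.746, -0.001, -0.003]
ft_force: [-0.0, -0.5, -0.3]
gripper_width: 1.002
gripper_force: 0.0
```

```bash
python3 - <<'E'
from h import *
go((.524,-.358,.042),6.5)
t=load('top');s=load('scene')
# refine block and wide bow: grey on brown
for n,im,(r0,r1,c0,c1),sg in(('top',t,(180,240,362,425),None),('scene',s,(220,300,355,440),None)):
    h=cv2.cvtColor(im['pixels'],cv2.COLOR_RGB2HSV)[r0:r1,c0:c1]
    brown=((h[...,1]>95)&(h[...,0]<17)).astype(np.uint8)
    c=max(cv2.findContours(brown,0,2)[0],key=cv2.contourArea); f=np.zeros_like(brown); hull=cv2.convexHull(c); cv2.fillConvexPoly(f,hull,1)
    g=((h[...,1]<50)&(h[...,2]>85)&(cv2.dilate(f,np.ones((13,13)))>0)).astype(np.uint8)
    nn,l,st,ce=cv2.connectedComponentsWithStats(g)
    for i in range(1,nn):
        if st[i,4]>15: print(n,st[i]+[c0,r0,0,0,0],ce[i]+[c0,r0])
    print(np.round(np.array([x for x in cv2.approxPolyDP(hull,3,True)[:,0]+[c0,r0]]),0).tolist())
E
```

```text
t 3.30 pos [ 0.5223 -0.3548  0.2515] yaw 6.42 tilt 0.33 F [-0.  -0.5 -0.3] w 1.002 gf 0.0
tool xyz cm [-0.41  0.22 20.95] spin -0.08
top [381 198   5  18  52] [382.88461538 206.19230769]
top [408 199   4  12  35] [409.48571429 204.48571429]
[[413, 184], [420, 228], [373, 233], [367, 189]]
scene [371 227  23  33 193] [382.70984456 240.0880829 ]
scene [394 228  46  24 170] [414.92352941 240.17647059]
scene [388 238   4  12  35] [389.8        243.94285714]
scene [411 249  10  22 126] [415.5        258.34126984]
scene [360 252   7   8  16] [363.1875 255.375 ]
scene [421 263  19  29 100] [430.15 279.54]
scene [415 294   8   6  19] [418.47368421 296.57894737]
[[385, 233], [438, 253], [414, 298], [359, 274], [360, 263]]
```

```bash
python3 - <<'E'
from h import *
t=load('top');s=load('scene')
for p in [(382.9,206.2),(384,207)]: print(onz(t,p,.062))
c=[onz(t,p,.03)[:2] for p in[(413.5,184),(420.5,228),(373,233.5),(367,189)]];print(np.array(c),np.mean(c,0))
# scene: bow top at crop (558,355) vs predicted apex
q=np.array([.524,-.358,.065]);print('apex pred',proj(s,q),proj(t,q))
ux=np.array([np.cos(np.radians(6.5)),np.sin(np.radians(6.5)),0])
for k in(-.018,.018):
  for z in(.03,.047): p=q+ux*k;p[2]=z;print(k,z,'scene crop',(proj(s,p)-[240-.37,140-.37])*3.75,'top crop',(proj(t,p)-[210-.36,160-.36])*3.6)
E
```

```text
[ 0.52592915 -0.35836072  0.062     ]
[ 0.52415687 -0.36075476  0.062     ]
[[ 0.58549269 -0.43603582]
 [ 0.48269695 -0.44800363]
 [ 0.46878924 -0.33995603]
 [ 0.57221301 -0.32776066]] [ 0.52729797 -0.38793904]
apex pred [385.69865415 238.67609853] [382.97908261 206.80503453]
-0.018 0.03 scene crop [525.81774728 446.04862318] top crop [618.7745029  207.66982284]
-0.018 0.047 scene crop [528.26942615 419.99078533] top crop [623.16701968 203.37729415]
0.018 0.03 scene crop [558.29985195 405.48733585] top crop [611.22014576 152.35126959]
0.018 0.047 scene crop [561.06656764 379.7291219 ] top crop [615.43147646 147.0385302 ]
```

Emit:
arm_command(deltas=[9.18,-0.4,0.2,0,0,9.18,0,0,3,0,9.18,0,0,4,0,9.18,0,0,4,0,9.18,0,0,3,0,9.18,0,0,0.5,0,9.18,0,0,0,0,9.18,0,0,0,0])

```text
time: 4.1
position: [0.5268, -0.3616, 0.1121]
orientation: [0.666, 0.746, 0.0, 0.002]
ft_force: [0.2, 0.5, -0.2]
gripper_width: 1.002
gripper_force: 0.0
```

```bash
python3 - <<'E'
from h import *
go((.524,-.358,.042),6.5)
a=snap('scene')['bgr'][190:310,330:490]; b=snap('top')['bgr'][140:260,320:480]
cv2.imwrite('pics/c3.png',cv2.resize(np.hstack([a,b]),(800,300),interpolation=cv2.INTER_CUBIC))
E
```

```text
t 4.10 pos [ 0.5268 -0.3616  0.1121] yaw 6.53 tilt 0.19 F [ 0.2  0.5 -0.2] w 1.002 gf 0.0
tool xyz cm [ 0.4  -0.25  7.01] spin 0.03
```

View pics/c3.png

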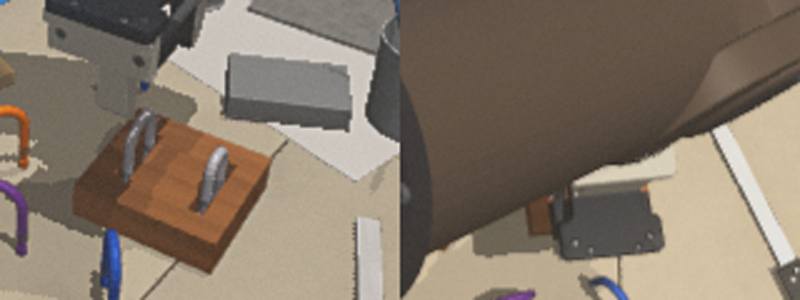

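Emit:
arm_command(deltas=[9.18,0.4,-0.2,0,0,9.18,0,0,2,0,9.18,0,0,3,0,9.18,0,0,1.5,0,9.18,0,0,0.5,0,9.18,0,0,0,0,9.18,0,0,0,0])

```text
time: 4.9
position: [0.5238, -0.3571, 0.0408]
orientation: [0.666, 0.746, 0.0, 0.001]
ft_force: [-0.1, 0.2, 0.2]
gripper_width: 1.006
gripper_force: 0.0
```

```bash
python3 - <<'E'
from h import *
go((.524,-.358,.042),6.5)
E
```

```text
t 4.90 pos [ 0.5238 -0.3571  0.0408] yaw 6.49 tilt 0.09 F [-0.1  0.2  0.2] w 1.006 gf 0.0
tool xyz cm [-0.09  0.01 -0.12] spin -0.01
```

Emit:
arm_command(deltas=[9.18,0,0,-0.1,0,4,0,0,0,0,4,0,0,0,0,4,0,0,0,0,4,0,0,0,0,4,0,0,0,0,4,0,0,0,0,4,0,0,0,0], squeeze=45)

```text
time: 5.7
position: [0.5235, -0.3565, 0.0408]
orientation: [0.666, 0.746, 0.0, 0.0]
ft_force: [0.4, 0.1, -0.4]
gripper_width: 0.462
gripper_force: 45.0
```

```bash
python3 - <<'E'
from h import *
go((.524,-.358,.042),6.5); print(bot.state()['moment'])
E
```

```text
t 5.70 pos [ 0.5235 -0.3565  0.0408] yaw 6.50 tilt 0.02 F [ 0.4  0.1 -0.4] w 0.462 gf 45.0
tool xyz cm [-0.16  0.03 -0.12] spin -0.0
[-0.04585051 -0.11810216  0.0061925 ]
```

Emit:
arm_command(deltas=[4,0,0,-0.5,0,4,0,0,-1,0,4,0,0,-2,0,4,0,0,-3,0,4,0,0,-4,0,4,0,0,-4,0,4,0,0,-2,0,4,0,0,0,0])

```text
time: 6.5
position: [0.5242, -0.3581, 0.2098]
orientation: [0.666, 0.746, 0.001, 0.003]
ft_force: [0.1, -0.3, -1.2]
gripper_width: 0.459
gripper_force: 45.0
```

```bash
python3 - <<'E'
from h import *
go((.524,-.118,.20),-19); print(bot.state()['moment'])
a=cv2.imread('pics/top0.png')[178:238,240:310]; b=cv2.imread('pics/scene0.png')[160:220,260:330]
a=cv2.resize(a,(700,600),interpolation=cv2.INTER_CUBIC); cv2.imwrite('pics/c4.png',a)
b=snap('scene')['bgr'][80:320,230:490]
cv2.imwrite('pics/c5.png',cv2.resize(b,(650,600),interpolation=cv2.INTER_CUBIC))
E
```

```text
t 6.50 pos [ 0.5242 -0.3581  0.2098] yaw 6.46 tilt 0.34 F [ 0.1 -0.3 -1.2] w 0.459 gf 45.0
tool xyz cm [23.86  2.68  0.91] spin 25.46
[-0.09543114  0.07028997  0.01408945]
```

View pics/c4.png

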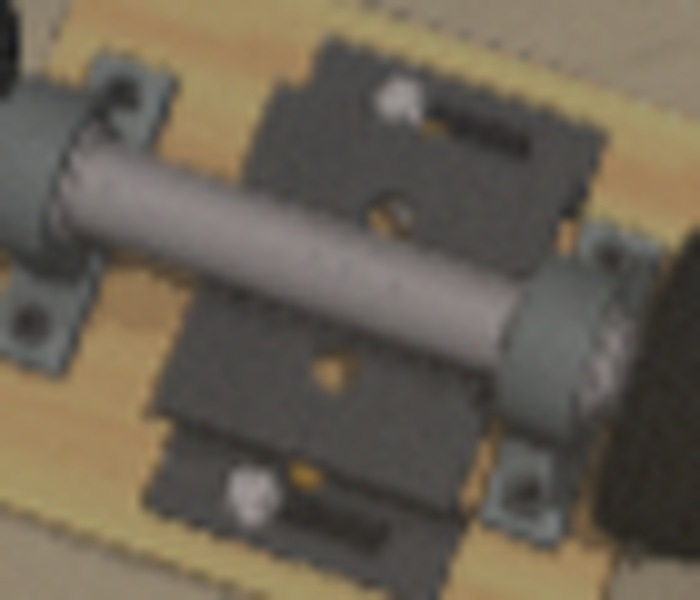

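View pics/c5.png

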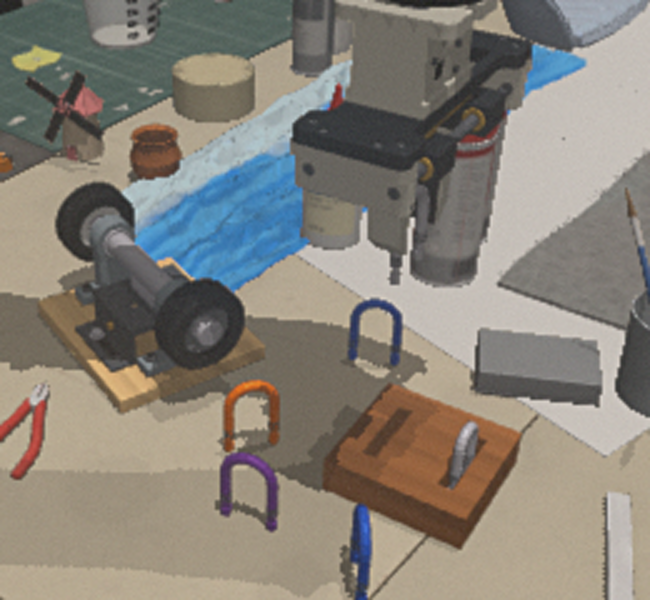

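```bash
python3 - <<'E'
from h import *
np.set_printoptions(precision=4,suppress=True)
im=cv2.imread('pics/top0.png');t=load('top')
# load() now may be a later frame but camera is fixed
Z=lambda u,v:(240+u/10-.45,178+v/10-.45)
g=cv2.cvtColor(im,cv2.COLOR_BGR2HSV); 
# axle edges: subpixel along columns
gr=cv2.GaussianBlur(cv2.cvtColor(im,cv2.COLOR_BGR2GRAY),(0,0),.7).astype(float)
mid=[]
for u in range(258,289):
    vc=178+18.5+ (u-249)*0.327; v=np.arange(vc-7,vc+7,.1)
    p=cv2.remap(gr.astype(np.float32),np.full_like(v,u,dtype=np.float32)[None],v[None].astype(np.float32),1)[0]
    th=105; k=np.where(p>th)[0]; mid.append((u,(v[k[0]]+v[k[-1]])/2,v[k[-1]]-v[k[0]]))
mid=np.array(mid); f=np.polyfit(mid[:,0],mid[:,1],1); print('fit',f,np.std(mid[:,1]-np.polyval(f,mid[:,0])),mid[::6,2])
f2=np.polyfit([249.05,290.25],[178+18.25,178+31.75],1);print('eye fit',f2)
for ff in(f,f2):
    A=onz(t,(252,np.polyval(ff,252)),.07);B=onz(t,(290,np.polyval(ff,290)),.07);d=(A-B)[:2];d/=np.linalg.norm(d);print('jig x angle',np.degrees(np.arctan2(d[1],d[0]))-90)
    n=np.array([d[1],-d[0]]); print(' axle offset along jx',A[:2]@n)
    rep=lambda p,z:np.array([onz(t,Z(*p),z)[:2]@n-A[:2]@n,onz(t,Z(*p),z)[:2]@d])*1000
    print('holes (jx,y)',rep((332,370),.05),rep((393,215),.05))
    print('seat L',rep((195,290),.05),rep((150,410),.05),rep((243,180),.05),'R',rep((497,400),.05),rep((460,510),.05),rep((555,270),.05))
    print('screws z.02',rep((252,495),.021),rep((400,100),.021))
    bc=np.mean([onz(t,(210+u/3.6-.36,160+v/3.6-.36),.015)[:2] for u,v in[(146,37),(383,120),(310,318),(72,235)]],0);print('board ctr',bc,bc@n*1000-A[:2]@n*1000,bc@d*1000)
    for y in (rep((332,370),.05)[1]+rep((393,215),.05)[1],): 
        P=n*(A[:2]@n)+d*y/2000; print('target',P)
E
```

```text
fit [ 0.3893 97.4624] 0.4303444869768406 [9.9 7.1 7.2 7.2 7.2 7. ]
eye fit [  0.3277 114.6438]
jig x angle -20.728684554867982
 axle offset along jx 0.5337012607606134
holes (jx,y) [-20.1628  72.9495] [17.5537 73.8763]
seat L [-14.6321 108.7065] [-43.3871 107.3048] [ 12.6118 108.5852] R [-12.9341  35.9781] [-38.8089  34.2448] [19.2134 35.0626]
screws z.02 [-50.5148  83.7727] [48.1391 87.9848]
board ctr [ 0.5263 -0.109 ] -2.9044454505050226 84.36720999925166
target [ 0.5251 -0.1202]
jig x angle -17.59997167472291
 axle offset along jx 0.536439959016194
holes (jx,y) [-19.6854  44.8123] [18.0254 43.6791]
seat L [-12.2113  80.214 ] [-41.0001  80.3839] [14.9853 78.606 ] R [-14.4854   7.5014] [-40.4162   7.1829] [17.5642  4.8327]
screws z.02 [-49.4015  57.2759] [49.3353 56.0973]
board ctr [ 0.5263 -0.109 ] -1.829630549418539 55.27098663003395
target [ 0.5247 -0.12  ]
```

Top zoom: the holes are at about (332,370) and (393,215), with the seat about 11 mm towards jig −y and jig yaw near −18.5°. The scene crop shows the wide U-bolt held at (395,270) and the narrow one still in its slot. Next I carry it over the jig.

Emit:
arm_command(deltas=[4,2,0.2,0,0,4,3.5,0.4,0,0,4,4,0.5,0,0,4,4,0.5,0,0,4,4,0.4,0,0,4,3.5,0.4,0,0,4,2,0.2,0,5,4,0.6,0.05,0,5])

```text
time: 7.35
position: [0.5227, -0.1153, 0.2043]
orientation: [0.728, 0.685, -0.0, -0.002]
ft_force: [-0.2, -0.8, -0.5]
gripper_width: 0.467
gripper_force: 45.0
```

Emit:
arm_command(deltas=[4,0,0,0,5,4,0,0,0,5,4,0,0,0,5,4,0,0,0,0,4,0,0,0,0])

```text
time: 7.85
position: [0.5229, -0.1188, 0.205]
orientation: [0.811, 0.585, -0.001, -0.0]
ft_force: [0.4, -0.2, -1.0]
gripper_width: 0.458
gripper_force: 45.0
```

```bash
python3 - <<'E'
from h import *
go((.5238,-.1204,.16),-18.5)
s=snap('scene'); snap('top')
b=s['bgr'][100:250,230:390]
cv2.imwrite('pics/c6.png',cv2.resize(b,(640,600),interpolation=cv2.INTER_CUBIC))
E
```

```text
t 7.85 pos [ 0.5229 -0.1188  0.205 ] yaw -18.37 tilt 0.09 F [ 0.4 -0.2 -1. ] w 0.458 gf 45.0
tool xyz cm [-0.12  0.14  4.5 ] spin 0.13
```

View pics/c6.png

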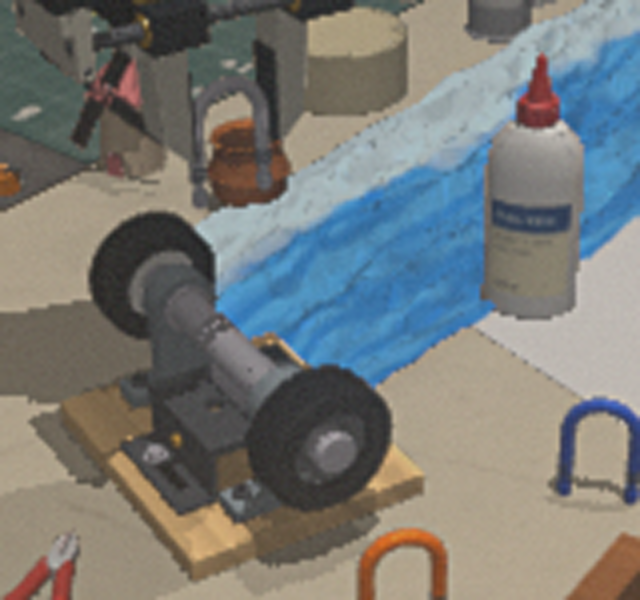

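```bash
python3 - <<'E'
from h import *
s=load('scene');C=lambda u,v:(230+u/4-.37,100+v/4-.37)
st=bot.state();p=st['position'];n=np.array([.9483,-.3173]);d=np.array([.3173,.9483])
zt=p[2]-.0358
a=onz(s,C(199,204),zt);b=onz(s,C(268,200),zt);m=(a+b)/2
print('tips',a,b,np.linalg.norm(a-b),'rel TCP n,d mm',1000*(m[:2]-p[:2])@n,1000*(m[:2]-p[:2])@d)
apex=onz(s,C(231,84),zt+.060);print('apex rel',1000*(apex[:2]-p[:2])@n,1000*(apex[:2]-p[:2])@d)
h=onz(s,C(214,407),.05)
print('near hole scene',h,'-> mid',h[:2]+.018*n)
# axle in scene at u ends
for q in[(195,305),(250,370)]:
    w=onz(s,C(*q),.07);print('axle n',w[:2]@n,w[:2])
print('tcp n,d',p[:2]@n,p[:2]@d,'hole mid (top est) n,d',np.array([.5238,-.1204])@n,np.array([.5238,-.1204])@d)
g=s['bgr'] if 'bgr' in s else s['pixels'][...,::-1]
print(g[195:205,278:290].astype(int).sum(2))
E
```

```text
tips [ 0.50863458 -0.11094058  0.16954972] [ 0.5331225  -0.13467765  0.16954972] 0.03410435349641785 rel TCP n,d mm -0.8980319399246111 -4.372771883483806
apex rel 3.711496123170141 0.31022074170276687
near hole scene [ 0.50626337 -0.11389867  0.05      ] -> mid [ 0.52333277 -0.11961007]
axle n 0.5411020823987768 [ 0.55149525 -0.05710411]
axle n 0.5357901133264809 [ 0.52292189 -0.12575886]
tcp n,d 0.5338144801045795 0.05318764643290953 hole mid (top est) n,d 0.5349224600000001 0.05202642000000002
[[159 186 217 208 167 214 265 258 273 259 253 266]
 [158 177 222 233 225 227 206 253 262 267 261 240]
 [174 224 229 234 228 226 177 209 252 248 264 266]
 [228 225 246 236 234 232 219 182 219 251 253 264]
 [239 243 247 231 214 214 213 210 224 216 265 263]
 [227 238 231 205 182 185 186 177 200 191 214 241]
 [236 227 233 201 181 205 187 170 225 221 192 210]
 [225 241 241 226 228 273 267 234 228 230 221 222]
 [232 231 233 234 244 245 232 219 227 234 235 228]
 [240 233 231 227 234 226 223 228 239 231 238 227]]
```

```bash
python3 - <<'E'
from h import *
s=load('scene')
p=bot.state()['position'];n=np.array([.9483,-.3173,0]);d=np.array([.3173,.9483,0])
for off in(-3,0,3):
    q=p+d*off/1000
    for nm,x,z in(('tipN',-.018,0),('tipF',.018,0),('apex',0,.06),('legNtop',-.018,.042),('legFtop',.018,.042)):
        r=q+n*x;r[2]=p[2]-.0358+z;print(off,nm,np.round((proj(s,r)-[230-.37,100-.37])*4,0),end=' ')
    print()
E
```

```text
-3 tipN [201. 210.] -3 tipF [266. 191.] -3 apex [227.  88.] -3 legNtop [196. 132.] -3 legFtop [262. 114.] 
0 tipN [199. 207.] 0 tipF [263. 189.] 0 apex [224.  86.] 0 legNtop [193. 129.] 0 legFtop [259. 112.] 
3 tipN [196. 205.] 3 tipF [260. 186.] 3 apex [221.  84.] 3 legNtop [190. 127.] 3 legFtop [256. 110.]
```

```bash
python3 - <<'E'
from h import *
s=load('scene')['pixels'].astype(int); o=cv2.cvtColor(cv2.imread('pics/scene0.png'),cv2.COLOR_BGR2RGB).astype(int)
h=cv2.cvtColor(s.astype(np.uint8),cv2.COLOR_RGB2HSV)
df=np.abs(s-o).sum(2)
for v in range(114,158): print(v,''.join('#' if df[v,u]>60 else '+' if df[v,u]>35 else '.' for u in range(268,306)),' ',''.join('#' if h[v,u,1]<45 and h[v,u,2]<170 else '.' for u in range(268,306)))
E
```

```text
114 #++....+..................#####++.++..   #########.###.########################
115 +.+.++.++.................#####.++....   ##########.###########################
116 +......+.................######.++....   ##########.###########################
117 ......+...................#####.+.....   #########.############################
118 +.+.+....#................#####+#+....   ###################.####..############
119 #+.......#.......#........#####.++....   ##########.###.#######################
120 #++....+.+.......+........#####.++....   ##########.##.########################
121 #++.+++..+....++.........########+....   ######################################
122 #+#++++..#..#.+........########++.....   ######################################
123 ##+.+...##..#.....+..++#########++....   ######################################
124 #+...+.+.#...+..+......#########.++...   ###################.....##############
125 ..........+.++..........#########+....   ################........##############
126 ....+....+#+#++..........##########...   ################.........#############
127 ..++
[... 1895 characters left out ...]
######...............#...#..
150 ..........###.........................   ..........#######............#........
151 ..........####........................   ........#.##########...#...#...#......
152 ...........++.........................   .#..........#.###..............#......
153 ......................................   ######........#...............#.......
154 ......................................   ########....##........................
155 .+....................................   ########..............................
156 ......................................   ###########....................#......
157 ............................+.........   ###########...................##......
```

Emit:
arm_command(deltas=[4,-0.1,0.1,2,0,4,0,0,3,0,4,0,0,2.2,0,4,0,0,0,0,4,0,0,0,0,4,0,0,0,0])

```text
time: 8.55
position: [0.5248, -0.1207, 0.1349]
orientation: [0.812, 0.584, 0.001, 0.001]
ft_force: [1.5, 0.5, -0.4]
gripper_width: 0.466
gripper_force: 45.0
```

```bash
python3 - <<'E'
from h import *
go((.5236,-.1200,.096),-18.5)
E
```

```text
t 8.55 pos [ 0.5248 -0.1207  0.1349] yaw -18.49 tilt 0.10 F [ 1.5  0.5 -0.4] w 0.466 gf 45.0
tool xyz cm [ 0.03 -0.14  3.89] spin 0.01
```

Emit:
arm_command(deltas=[4,0,-0.1,0,0,4,0,0,1,0,4,0,0,1,0,4,0,0,1,0,4,0,0,0.8,0,4,0,0,0,0,4,0,0,0,0,4,0,0,0,0])

```text
time: 9.35
position: [0.5233, -0.1202, 0.096]
orientation: [0.812, 0.584, 0.0, 0.0]
ft_force: [-0.2, 0.1, -0.8]
gripper_width: 0.459
gripper_force: 45.0
```

```bash
python3 - <<'E'
from h import *
go((.5236,-.1200,.086),-18.5)
E
```

```text
t 9.35 pos [ 0.5233 -0.1202  0.096 ] yaw -18.52 tilt 0.02 F [-0.2  0.1 -0.8] w 0.459 gf 45.0
tool xyz cm [0.03 0.02 1.  ] spin -0.02
```

Emit:
arm_command(deltas=[4,0,0,0.3,0,4,0,0,0.3,0,4,0,0,0.3,0,4,0,0,0.2,0,4,0,0,0.1,0,4,0,0,0,0])

```text
time: 9.95
position: [0.5231, -0.1198, 0.0836]
orientation: [0.812, 0.584, -0.0, -0.0]
ft_force: [1.0, 0.9, -1.7]
gripper_width: 0.462
gripper_force: 45.0
```

Emit:
arm_command(deltas=[4,0,0,0.15,0,4,0,0,0.15,0,4,0,0,0,0])

```text
time: 10.25
position: [0.5232, -0.1199, 0.0806]
orientation: [0.812, 0.584, 0.0, -0.0]
ft_force: [1.2, 0.5, -1.2]
gripper_width: 0.46
gripper_force: 45.0
```

Emit:
arm_command(deltas=[4,0,0,0.2,0,4,0,0,0.2,0,4,0,0,0.1,0,4,0,0,0,0])

```text
time: 10.65
position: [0.5231, -0.1199, 0.0755]
orientation: [0.812, 0.584, -0.0, -0.0]
ft_force: [-0.1, 0.2, -2.6]
gripper_width: 0.464
gripper_force: 45.0
```

Emit:
arm_command(deltas=[4,0,0,0.15,0,4,0,0,0.15,0,4,0,0,0.1,0,4,0,0,0,0], squeeze=55)

```text
time: 11.05
position: [0.5232, -0.1201, 0.0718]
orientation: [0.812, 0.584, 0.0, 0.0]
ft_force: [0.2, 1.0, 0.9]
gripper_width: 0.459
gripper_force: 55.0
```

Emit:
arm_command(deltas=[4,0,0,0.15,0,4,0,0,0.1,0,4,0,0,0.1,0,4,0,0,0,0])

```text
time: 11.45
position: [0.5236, -0.1197, 0.0685]
orientation: [0.812, 0.584, 0.0, 0.0]
ft_force: [1.0, 2.6, 3.5]
gripper_width: 0.46
gripper_force: 55.0
```

Emit:
arm_command(deltas=[4,0,0,0.1,0,4,0,0,0.1,0,4,0,0,0.1,0,4,0,0,0,0])

```text
time: 11.85
position: [0.5236, -0.1197, 0.0655]
orientation: [0.812, 0.584, 0.0, 0.0]
ft_force: [1.0, 2.7, 3.5]
gripper_width: 0.457
gripper_force: 55.0
```

```bash
python3 - <<'E'
from h import *
go((.5236,-.1200,.0608),-18.5)
E
```

```text
t 11.85 pos [ 0.5236 -0.1197  0.0655] yaw -18.49 tilt 0.06 F [1.  2.7 3.5] w 0.457 gf 55.0
tool xyz cm [-0.03  0.01  0.47] spin 0.01
```

Emit:
arm_command(deltas=[4,0,0,0.1,0,4,0,0,0.1,0,4,0,0,0.1,0,4,0,0,0,0])

```text
time: 12.25
position: [0.5234, -0.1196, 0.0622]
orientation: [0.812, 0.584, 0.0, -0.0]
ft_force: [2.0, 3.2, -0.1]
gripper_width: 0.459
gripper_force: 55.0
```

Emit:
arm_command(deltas=[4,0,0,0.1,0,4,0,0,0,0])

```text
time: 12.45
position: [0.5233, -0.1196, 0.061]
orientation: [0.812, 0.584, 0.0, -0.0]
ft_force: [1.7, 3.2, 0.3]
gripper_width: 0.46
gripper_force: 55.0
```

Emit:
arm_command(deltas=[4,0,0,0.1,0,4,0,0,0,0])

```text
time: 12.65
position: [0.5233, -0.1197, 0.0605]
orientation: [0.812, 0.584, 0.0, -0.0]
ft_force: [0.6, 4.9, 7.0]
gripper_width: 0.46
gripper_force: 55.0
```

Emit:
arm_command(deltas=[4,0,0,0.1,0,4,0,0,0,0])

```text
time: 12.85
position: [0.5234, -0.1197, 0.0602]
orientation: [0.812, 0.584, 0.001, -0.0]
ft_force: [-2.9, 6.1, 19.9]
gripper_width: 0.461
gripper_force: 55.0
```

Emit:
arm_command(deltas=[4,0,0,-0.1,0,4,0,0,0,0,6.5,0,0,0,0,6.5,0,0,0,0,6.5,0,0,0,0,6.5,0,0,0,0])

```text
time: 13.45
position: [0.5228, -0.1204, 0.06]
orientation: [0.812, 0.584, -0.0, 0.0]
ft_force: [0.6, 0.3, 0.4]
gripper_width: 0.696
gripper_force: 0.0
```

Emit:
arm_command(deltas=[6.5,0,0,-0.5,0,6.5,0,0,-1,0,6.5,0,0,-2,0,6.5,0,0,-3,0,6.5,0,0,-4,0,6.5,0,0,-4,0,6.5,0,0,-2,0,6.5,0,0,0,0])

```text
time: 14.25
position: [0.5245, -0.1209, 0.2287]
orientation: [0.812, 0.584, 0.002, 0.002]
ft_force: [-0.6, -0.2, -0.2]
gripper_width: 0.711
gripper_force: 0.0
```

```bash
python3 - <<'E'
from h import *
go((.5236,-.1200,.22),-18.5)
s=snap('scene')
b=s['bgr'][130:230,240:350]
cv2.imwrite('pics/c7.png',cv2.resize(b,(660,600),interpolation=cv2.INTER_CUBIC))
n=np.array([.9483,-.3173,0])
for z in(.081,.085,.089,.095): print(z,(proj(s,(.5235,-.1197,z))-[240-.4,130-.4])*6)
for k in(-.018,.018): print(k,(proj(s,np.array([.5235,-.1197,.05])+n*k)-[240-.4,130-.4])*6)
E
```

```text
t 14.25 pos [ 0.5245 -0.1209  0.2287] yaw -18.53 tilt 0.30 F [-0.6 -0.2 -0.2] w 0.711 gf 0.0
tool xyz cm [ 0.06 -0.12  0.86] spin -0.03
0.081 [302.20782586 342.27183413]
0.085 [301.64863605 332.65799963]
0.089 [301.08661615 322.99550892]
0.095 [300.23823269 308.40973137]
-0.018 [261.69121603 430.56262232]
0.018 [350.48119591 400.02423014]
```

View pics/c7.png

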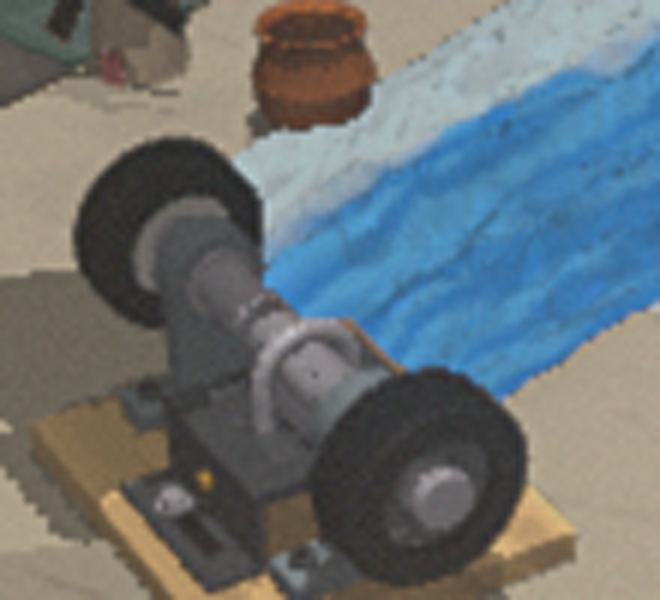

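The picture shows the bow lying on the axle at (305,322), where it should be at home, and the near leg entering the seat hole at (262,428). It stands upright and the gripper is clear.

```bash
python3 -c "
from rig import bot
print(bot.job_done())"
```

```text
the job is handed in; nothing more can be done
None
```

The wide U-bolt is through both seat holes and pressed home on the axle. The drag force dropped away as the catches went in, and the press peaked at about 20 N. It is released and upright, the narrow one still stands in its slot, and I handed in the job at about 14 s.

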